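# Lock up the cobbler's knife case

## Robot

A 6-joint arm with a two-finger parallel gripper is mounted at the origin on the work surface. World frame = base frame: x ahead of the robot, y to its left, z up, the work surface at z = 0. Lengths are in m, angles in rad, forces in N, time in s.
With the tool pointing down it reaches from about 0.375 to 0.9 m from the base axis. Payload 3.1 kg.
Tool frame: the origin (TCP) lies on the centre line of the jaws, within the pads' length; the fingertips stand 19 mm ahead of it and the grasp point (between the pads) is the TCP; z points along the fingers, y is the line along which they close (so a half turn about z gives the same grasp; the last joint's range is limited). The gripper opens to 85 mm and grips with 20 to 120 N. Pads are 22 mm wide; open, the fingers measure 114 mm over their backs; the gripper's body (76 mm by 85 mm) begins 54 mm behind the grasp point. The pads swing forward as they close: fully open they stand 13 mm farther back than shut.
Start: joints at [1.111, 0.527, 1.433, -0, 1.181, -0.178], TCP at [0.173, 0.601, 0.25] pointing down, gripper open.
Joint ranges: [-3.08, 3.08], [-0.75, 2.2], [0.22, 2.44], [-1.43, 4.57], [0, 2.65], [-2.85, 2.85]. Speed limits (rad/s): [2.79, 2.79, 3.14, 3.14, 3.14, 3.14].

## Interface

Orientations are given as a unit quaternion [x, y, z, w].
In Python, from station import manip, cams, sign_off gives the robot as it stands.
- The arm moves only by the tool carry_out, never from a script. Its argument "targets" is a list that holds one entry, the list of rows, each a list of 7 numbers: the shift along the tool's x, y, z in cm, then the turn, a rotation vector about the tool's x, y, z in degrees, then the finger opening in cm, from 0 to 8.54. A call has 1 to 12 rows; each row is the pose to reach, as a shift and turn from the pose commanded when the call began, along the tool's axes at that moment; what a row does not reach only later rows make up. A row lasts 1/12 s, in which the tool goes at most 41.7 mm and 7.16 degrees, less where a joint would pass 70% of its speed; a pose out of reach is approached as far as the arm can. A call with a gripper value outside its range is refused whole. The fingers move at their own pace and stop on an object; "force" is the grip in N (left out, the last holds). Time passes only in rows, so rows that repeat a pose let the fingers close. It gives the time, the measured TCP pose, the force, the opening and the grip force at its end, in the units of the state.
- manip.sense(): the state, without advancing time (a new reading comes with each control period).
- cams.snapshot(name): name is "scene" or "top"; returns the picture (420x560x3 uint8, red, green, blue); there is no depth.
- cams.camera_info(name): a dict with "K" (3x3 intrinsics, pixels), "T" (4x4, takes a point from camera to world coordinates). Camera axes: x right, y down, z forward; pixel columns grow to the right and rows downward; lengths in m; the calibration is good to about 2 mm. A picture is of the moment at which its call begins. camera_info takes no time and is no camera call.
- sign_off(): hands the job in; it is judged then, once.
The state is a dict: "t": time; "q": joint angles; "qd": joint speeds; "tau": joint torques, N m; "tcp_pos": TCP position; "tool_rot": TCP orientation; "force": force on the tool from outside, world axes, zero at the start; "ft_torque": the same for the moment, N m; "finger_gap": opening from 0.0 (shut) to 1.0 (fully open); "gripper_force": force on a finger pad.
Only numpy, scipy, OpenCV 4.12 (cv2) and the standard library are available. Lean on these libraries where they do the work, as an engineer would, in place of code of your own. Each camera call takes 0.05 s, during which the arm holds its last target. There are 200 camera calls.

## Task

Lock up the cobbler's knife case for the night: shut its lid fully, then turn the steel turnbutton across the lid until it stops, and finally put the red-handled locking pin from the awl block down through the turnbutton's hole into the lid, fully home. Turn the button only once the lid is down, and leave the two awls standing in their block.

Things in the scene. Friction and masses are not known exactly. Their poses are not given: they have to be found in the camera images.
- case: Fixed wooden knife case, 220 (its x) x 200 (its y) x 82 mm high; origin under its centre on the table, z up, x points away from the robot from the rail towards the hinge. Its front part (own x from -110 to -55 mm) is a solid wooden rail, 82 mm high, whose flat top is flush with the shut lid; behind it is an open well 70 mm high, closed by the lid. A knife lies in the well, below the lid.
- lid (a joint): Lid angle in rad: 0 = shut (level, lying on the well, at a stop), grows as its front edge rises; 1.5 = nearly upright, the other stop. It starts open at 1.0 to 1.3. Stiff hinge: the lid stays at any angle where it is left, so it must be pushed all the way down (about 2 N at its front edge).
- lid_hinge (a point): Point on the lid's hinge line, at its middle: case frame (110, 0, 70) mm; the line runs along the case's y. Axes as the case's.
- lid_edge (a point): Middle of the lid's free (front) edge, on its outer (upper) face. Lid: plywood board, 163 mm from hinge line to free edge, 200 mm wide, 12 mm thick; the hinge line lies on its inner (under) face. When shut, its outer face is 82 mm above the table. Axes turn with the lid: z out of the outer face, x from the free edge to the hinge.
- lid_hole (a point): Centre, on the outer face, of the 13 mm round hole through the lid, 135 mm from the hinge line and on the lid's centre line. Under it is the empty well. Axes turn with the lid, z out of the outer face.
- button (a joint): Angle of the steel turnbutton in rad, growing anticlockwise from above. 0 = it points along the case's -y, clear of the lid, lying along the rail; pi/2 = its stop, where it points along the case's +x across the shut lid and its hole is exactly over the lid's hole. Starts between -0.45 and 0.1; other stop at -0.6. It turns with light friction (about 1 N at the hole) and stays where it is left.
- button_pivot (a point): Top of the turnbutton on its vertical pivot, on the rail at case frame (-83, 0, 100) mm. The turnbutton is a flat steel bar, 96 x 28 x 16 mm thick, from 19 mm behind the pivot to 77 mm ahead of it; its underside is 84 mm and its top 100 mm above the table (2 mm above rail and shut lid). A screw head stands 3 mm above the bar at the pivot. Site x axis points along the bar to its free end, z up.
- button_hole (a point): Centre, at the top face of the bar, of the 13 mm vertical hole through the turnbutton, 58 mm from the pivot. The pin goes in here.
- pin: Locking pin, loose, 40 to 85 g, standing upright in one of the block's holes. Origin on its axis at the underside of its steel collar; z up along the handle. Above the origin: collar 26 mm diameter, 4 mm thick, then a red handle 22 mm diameter, up to 45 mm. Below: steel shank 8 mm diameter, 45 mm long, tapered to a point over its last 8 mm. Home = the collar rests on the turnbutton's top.
- pin_tip (a point): Pointed lower end of the pin's shank, 45 mm below the pin's origin.
- block: Fixed light-wood awl block, 60 (x) x 170 (y) x 60 mm high, origin under its centre, to the left or right of the case. Three 12 mm holes, 50 mm deep, in a row along its y at -55, 0 and +55 mm; pin and awls stand in them in any order, collars on the block's top. Clutter near it and the case is under 95 mm high.
- awl_a: Awl with brown wooden handle, 28 mm diameter, standing 54 mm above the block. Leave it in place.
- awl_b: Awl with black handle, 28 mm diameter, standing 54 mm above the block. Leave it in place.
There are look-alikes about, which are no part of the job. What is meant by the pin is not pink or purple, and is the smaller of those in its own colour.

How it is judged:
On the way, in this order (a step that is already met when the one before it is completed fails the run):
1. the lid is shut (within 0.05 rad) (value of joint lid below 0.05 rad), for 0.2 s.
2. the turnbutton is turned across the shut lid to its stop (within 0.1 rad) (value of joint lid below 0.05 rad and value of joint button above 1.47 rad), for 0.2 s.
At the end, for the whole second after the job is handed in: Lid shut (within 0.05 rad), turnbutton across it at its stop (within 0.1 rad), and the pin standing at rest through turnbutton and lid: its tip at least 22 mm below the lid's outer face (27 mm when fully home), within 6 mm of the lid hole's axis, leaning less than 0.15 rad (all of step 2 and z of pin_tip in the frame of lid_hole below -0.022 m and horizontal distance between pin_tip and lid_hole below 0.006 m and angle between pin's own z axis and vertical below 0.15 rad and linear speed of pin below 0.02 m/s); the robot touches nothing.
It fails at once if the turnbutton is turned across (over 0.6 rad) while the lid is not down (over 0.12 rad) (value of joint button above 0.6 rad and value of joint lid above 0.12 rad).
It fails at once if an awl is moved by more than 30 mm (distance of any of awl_a, awl_b from where it was at the start of the episode above 0.03 m).
It also fails if it takes over 69 s, if anything falls off the work surface, if the arm or the gripper's body presses on something with over 40 N, if the wrist force passes 120 N, or if a joint passes its speed limit or range.

## Working session

There is one attempt and no reset: what is moved stays moved. The work goes in short steps, Python scripts to look and compute and a tool call to move; the robot and the scene stay as the last step left them, time stands still between calls to the robot, and variables do not carry over. Pictures are saved under pics/ and viewed, at most 10 in all, crops included, and the job is handed in when it is done.

Besides the shell and the picture viewer there is one more tool, called after "Call:" as name([rows], argument=value, ...), one row to a line, values as JSON. carry_out: Moves the arm, as the interface text tells. Its arguments: {"type":"object","properties":{"targets":{"type":"array"},"force":{"type":"number"}},"required":["targets"]}

```bash
mkdir -p pics; python3 - <<'E'
from station import manip,cams
import cv2,numpy as np
s=manip.sense();print(s)
for n in("scene","top"):
    i=cams.camera_info(n);print(n,np.round(i["K"],1).tolist(),np.round(i["T"],4).tolist())
    cv2.imwrite(f"pics/{n}0.png",cams.snapshot(n)[:,:,::-1])
E
```

```text
{'t': 0.0, 'q': array([ 1.11150533e+00,  5.28446377e-01,  1.43392125e+00, -8.26431312e-06,
        1.18140172e+00, -1.78496181e-01]), 'qd': array([-0.00098594, -0.0010141 ,  0.00055418, -0.00012719,  0.00197897,
       -0.00061831]), 'tau': array([ 2.10742459e-03, -4.42339754e+01, -1.78032660e+01, -2.06795681e-05,
        8.32743739e-03,  2.51570391e-06]), 'tcp_pos': array([0.17286218, 0.59990576, 0.24933971]), 'tool_rot': array([ 1.39934981e-01,  9.90160096e-01, -1.03467367e-03, -3.37585876e-04]), 'force': array([0.63497806, 0.26350186, 0.22051409]), 'ft_torque': array([-0.0429055 , -0.00304798, -0.00923728]), 'gripper_force': 0.0, 'finger_gap': 1.001735411318004}
scene [[480.2, 0.0, 281.8], [0.0, 480.2, 209.5], [0.0, 0.0, 1.0]] [[0.5297, 0.7092, -0.4651, 1.0144], [0.8481, -0.4367, 0.3, -0.314], [0.0096, -0.5534, -0.8329, 0.8992], [0.0, 0.0, 0.0, 1.0]]
top [[401.8, 0.0, 280.7], [0.0, 401.8, 210.1], [0.0, 0.0, 1.0]] [[-0.0097, -0.9813, 0.1921, 0.4077], [-0.9996, 0.0146, 0.0241, -0.0382], [-0.0265, -0.1918, -0.9811, 0.8639], [0.0, 0.0, 0.0, 1.0]]
```

View pics/scene0.png

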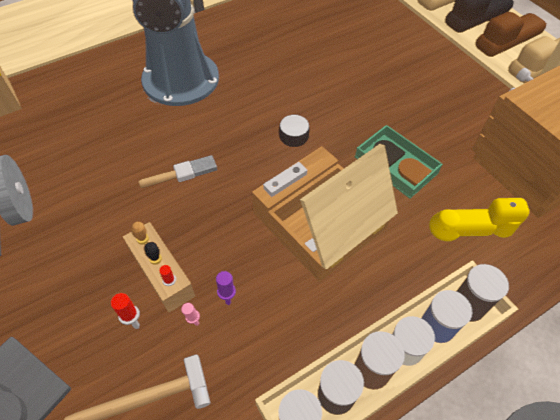

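View pics/top0.png

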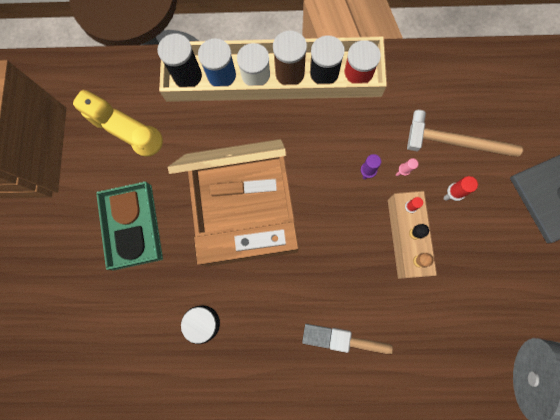

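Red, pink and purple candidates for the pin (scene / top pixels):
- Small red in the block: (167,275) / (415,204)
- Larger red outside the block: (124,308) / (463,188)
- Pink: (190,314) / (407,167)
- Purple: (225,286) / (371,166)

The red one in the block fits the description: red, the smaller of the two, and standing in a hole. I'll check it in one close crop.

```bash
cat > h.py <<'E'
from station import manip,cams
import cv2,numpy as np
from scipy.spatial.transform import Rotation as R
def ray(n,uv):
    i=cams.camera_info(n);T=np.array(i["T"]);d=T[:3,:3]@np.linalg.solve(np.array(i["K"]),[uv[0],uv[1],1.]);return T[:3,3],d/np.linalg.norm(d)
def plane(n,uv,z):
    o,d=ray(n,uv);return o+d*(z-o[2])/d[2]
def tri(a,b):
    (o1,d1),(o2,d2)=ray("top",a),ray("scene",b)
    s=np.linalg.lstsq(np.c_[d1,-d2],o2-o1,rcond=None)[0];p,q=o1+s[0]*d1,o2+s[1]*d2
    return (p+q)/2,np.linalg.norm(p-q)
def proj(n,P):
    i=cams.camera_info(n);T=np.array(i["T"]);c=T[:3,:3].T@(np.array(P)-T[:3,3]);u=np.array(i["K"])@c;return u[:2]/u[2]
def blobs(im,lo,hi,amin=15):
    m=cv2.inRange(cv2.cvtColor(im,cv2.COLOR_RGB2HSV),lo,hi);n,_,st,c=cv2.connectedComponentsWithStats(m)
    return [(st[k].tolist(),c[k].round(1).tolist()) for k in range(1,n) if st[k,4]>=amin]
E
python3 - <<'E'
from h import *
t=cv2.imread("pics/top0.png")[:,:,::-1];s=cv2.imread("pics/scene0.png")[:,:,::-1]
for n,im in(("top",t),("scene",s)):
    print(n,"red",blobs(im,(0,200,120),(4,255,255)))
for n,im,(x,y,w,h) in(("top",t,(180,215,130,50)),("scene",s,(255,145,90,60))):
    print(n,"steel",[( [b[0][0]+x,b[0][1]+y]+b[0][2:],[b[1][0]+x,b[1][1]+y]) for b in blobs(im[y:y+h,x:x+w],(0,0,120),(180,50,255))])
a=cv2.resize(t[135:275,160:310],None,fx=4,fy=4,interpolation=cv2.INTER_CUBIC)[:560]
b=cv2.resize(t[185:285,380:440],None,fx=3.3,fy=3.3,interpolation=cv2.INTER_CUBIC)
c=np.zeros((560,800,3),np.uint8);c[:560,:600]=a;c[:330,602:800]=b[:,:198]
cv2.imwrite("pics/c1.png",c[:,:,::-1])
a=cv2.resize(s[140:280,245:405],None,fx=3.5,fy=3.5,interpolation=cv2.INTER_CUBIC)
b=cv2.resize(s[215:315,115:200],None,fx=2.8,fy=2.8,interpolation=cv2.INTER_CUBIC)
c=np.zeros((490,800,3),np.uint8);c[:490,:560]=a;c[:280,562:800]=b
cv2.imwrite("pics/c2.png",c[:,:,::-1])
E
```

```text
top red []
scene red [([160, 265, 13, 18, 163], [166.2, 273.5]), ([111, 293, 25, 28, 455], [123.0, 306.1])]
top steel [([235, 230, 51, 21, 675], [259.7, 239.9])]
scene steel [([263, 162, 44, 34, 635], [284.4, 178.9])]
```

View pics/c1.png

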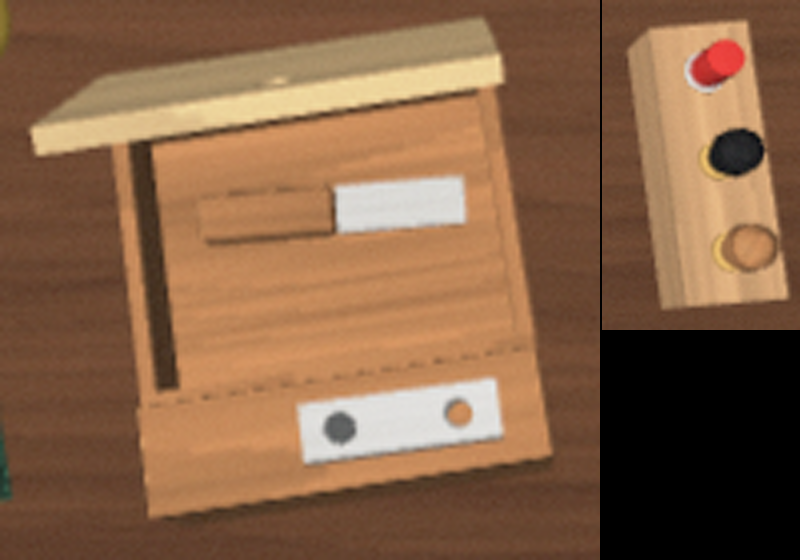

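View pics/c2.png

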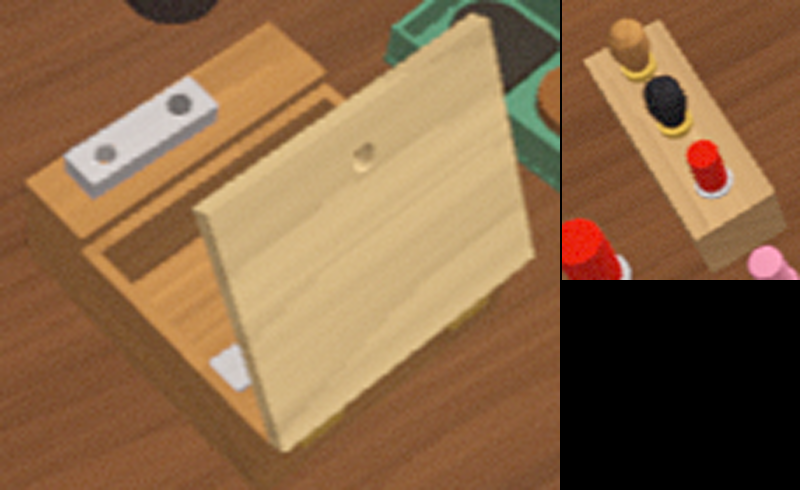

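The crops show the red pin in the block's +x-end hole: top head about (417,202), scene head top about (166,269). The black and brown awls are beside it. The button lies along the rail with its screw at top (245,242) and its hole at (274.5,238). The lid is open.

```bash
python3 - <<'E'
from h import *
t=cv2.imread("pics/top0.png")[:,:,::-1]
P=lambda n,uv,z:print(n,uv,z,plane(n,uv,z).round(4))
print("rail corners");
for uv in((197,264.2),(297.8,248.8),(194.2,236.8),(292.5,222)):P("top",uv,.082)
print("screw");P("top",(245,242),.103);P("scene",(296.1,169.7),.103);print(tri((245,242),(296.1,169.7)))
print("hole");P("top",(274.5,238),.100);P("scene",(275,184),.100)
print("pin top");P("top",(417.3,202.3),.105);P("scene",(165.9,268.7),.105);print(tri((417.3,202.3),(165.9,268.7)))
b=lambda x,y:(380+(x-602)/3.3,185+y/3.3)
print("awl tops");P("top",b(736,152),.112);P("top",b(750,247),.112)
print("blk corners")
for x,y in((650,31),(747,21),(788,297),(683,304)):P("top",b(x,y),.06)
c=lambda x,y:(245+x/3.5,140+y/3.5)
print("lid hole tri"); print("lid edge corners", [tri((160+a[0]/4,135+a[1]/4),c(*b)) for a,b in (((32,130),(490,17)),((500,57),(197,212)))])
E
```

```text
rail corners
top (197, 264.2) 0.082 [0.4562 0.1448 0.082 ]
top (297.8, 248.8) 0.082 [ 0.4837 -0.0514  0.082 ]
top (194.2, 236.8) 0.082 [0.5098 0.152  0.082 ]
top (292.5, 222) 0.082 [ 0.5366 -0.0419  0.082 ]
screw
top (245, 242) 0.103 [0.4959 0.0492 0.103 ]
scene (296.1, 169.7) 0.103 [0.5002 0.0517 0.103 ]
(array([0.49715274, 0.05150214, 0.09923396]), np.float64(0.004041137750581568))
hole
top (274.5, 238) 0.1 [ 0.5032 -0.007   0.1   ]
scene (275, 184) 0.1 [ 0.507  -0.0046  0.1   ]
pin top
top (417.3, 202.3) 0.105 [ 0.5677 -0.2813  0.105 ]
scene (165.9, 268.7) 0.105 [ 0.57   -0.2776  0.105 ]
(array([ 0.56860945, -0.27942579,  0.10446917]), np.float64(0.004227719860263877))
awl tops
top (420.6060606060606, 231.06060606060606) 0.112 [ 0.5111 -0.2811  0.112 ]
top (424.8484848484849, 259.8484848484849) 0.112 [ 0.4575 -0.2847  0.112 ]
blk corners
top (394.54545454545456, 194.3939393939394) 0.06 [ 0.5944 -0.2509  0.06  ]
top (423.93939393939394, 191.36363636363637) 0.06 [ 0.5998 -0.3108  0.06  ]
top (436.3636363636364, 275.0) 0.06 [ 0.4312 -0.3218  0.06  ]
top (404.54545454545456, 277.1212121212121) 0.06 [ 0.4278 -0.2598  0.06  ]
lid hole tri
lid edge corners [(array([0.61169128, 0.16993271, 0.21805319]), np.float64(0.00585190866243108)), (array([ 0.63762253, -0.03096225,  0.22070687]), np.float64(0.0008765172728321922))]
```

```bash
cat >> h.py <<'E'
yaw=0.138; cx=np.array([np.cos(yaw),np.sin(yaw),0]); cy=np.array([-np.sin(yaw),np.cos(yaw),0]); pivot=np.array([.4972,.0505,0]); hinge=pivot+.193*cx
def rel(*pts,toolyaw=98.):
    """shift (cm, tool axes) + rotvec (deg) from the present pose to each TCP world point with tool y at toolyaw"""
    s=manip.sense();A=R.from_quat(s["tool_rot"]);y=np.radians(toolyaw)
    B=R.from_matrix(np.c_[[-np.sin(y),np.cos(y),0],[np.cos(y),np.sin(y),0],[0,0,-1]])
    print("t",s["t"],"tcp",s["tcp_pos"].round(4),"F",s["force"].round(1),"gap",round(float(s["finger_gap"]),3))
    r=(A.inv()*B).as_rotvec(degrees=True)
    for p in pts: print((A.inv().apply(np.array(p)-s["tcp_pos"])*100).round(2),r.round(1))
def lidpt(th,s=.13,y=.03): # TCP so that the tip's front lower corner is on the lid's outer face
    return hinge+cx*(-s*np.cos(th)+.012*np.sin(th)+.011)+cy*y+np.array([0,0,.07+s*np.sin(th)+.012*np.cos(th)+.019])
E
python3 - <<'E'
from h import *
rel(hinge-.009*cx+.03*cy+[0,0,.30])
E
```

```text
t 0.1 tcp [0.1729 0.6    0.2494] F [-0.3 -0.3  0.3] gap 1.002
[-61.98 -33.59  -5.01] [ -0.1  -0.  -24.1]
```

Call:
carry_out([
  [[-62,-33.6,-5,0,0,-24,0],[-62,-33.6,-5,0,0,-24,0],[-62,-33.6,-5,0,0,-24,0],[-62,-33.6,-5,0,0,-24,0],[-62,-33.6,-5,0,0,-24,0],[-62,-33.6,-5,0,0,-24,0],[-62,-33.6,-5,0,0,-24,0],[-62,-33.6,-5,0,0,-24,0],[-62,-33.6,-5,0,0,-24,0],[-62,-33.6,-5,0,0,-24,0],[-62,-33.6,-5,0,0,-24,0],[-62,-33.6,-5,0,0,-24,0]],
])

```text
t: 1.1
tcp_pos: [0.5248, 0.2536, 0.285]
tool_rot: [-0.069, 0.998, -0.0, -0.0]
force: [-0.3, 1.2, 0.3]
finger_gap: 0.002
gripper_force: 0.0
```

```bash
python3 - <<'E'
from h import *
rel(hinge-.009*cx+.03*cy+[0,0,.30])
E
```

```text
t 1.1 tcp [0.5248 0.2536 0.285 ] F [-0.3  1.2  0.3] gap 0.002
[-12.88 -16.74  -1.51] [ 0.  -0.1 -0.1]
```

Call:
carry_out([
  [[-12.8,-16.7,-1.5,0,0,0,0],[-12.8,-16.7,-1.5,0,0,0,0],[-12.8,-16.7,-1.5,0,0,0,0],[-12.8,-16.7,-1.5,0,0,0,0],[-12.8,-16.7,-1.5,0,0,0,0],[-12.8,-16.7,-1.5,0,0,0,0],[-12.8,-16.7,-1.5,0,0,0,0],[-12.8,-16.7,-1.5,0,0,0,0]],
])

```text
t: 1.77
tcp_pos: [0.673, 0.1075, 0.2992]
tool_rot: [-0.069, 0.998, 0.0, -0.001]
force: [0.2, 0.7, -0.6]
finger_gap: -0.001
gripper_force: 0.0
```

```bash
python3 - <<'E'
from h import *
p=[hinge-.009*cx+.03*cy+[0,0,.22]]+[lidpt(a) for a in (1.1,.95,.8,.65,.5,.35,.2,.1,.03,-.02)]
rel(*p)
E
```

```text
t 1.7667 tcp [0.673  0.1075 0.2992] F [ 0.2  0.7 -0.6] gap -0.001
[-0.23 -0.24  7.92] [ 0.1 -0.1 -0.1]
[ 2.6  -0.24  8.89] [ 0.1 -0.1 -0.1]
[ 4.36 -0.24  9.76] [ 0.1 -0.1 -0.1]
[ 5.96 -0.25 10.87] [ 0.1 -0.1 -0.1]
[ 7.39 -0.25 12.21] [ 0.1 -0.1 -0.1]
[ 8.59 -0.25 13.75] [ 0.1 -0.1 -0.1]
[ 9.56 -0.25 15.46] [ 0.1 -0.1 -0.1]
[10.25 -0.26 17.28] [ 0.1 -0.1 -0.1]
[10.56 -0.26 18.55] [ 0.1 -0.1 -0.1]
[10.7  -0.26 19.45] [ 0.1 -0.1 -0.1]
[10.77 -0.26 20.1 ] [ 0.1 -0.1 -0.1]
```

Call:
carry_out([
  [[0,0,5,0,0,0,0],[0,0,8,0,0,0,0],[1.3,0,8.4,0,0,0,0],[2.6,0,8.9,0,0,0,0],[3.5,0,9.3,0,0,0,0],[4.4,0,9.8,0,0,0,0],[5.2,0,10.3,0,0,0,0],[6,0,10.9,0,0,0,0],[6.7,0,11.5,0,0,0,0],[7.4,0,12.2,0,0,0,0],[8,0,12.9,0,0,0,0],[8.6,0,13.7,0,0,0,0]],
])

```text
t: 2.77
tcp_pos: [0.5875, 0.0965, 0.1629]
tool_rot: [-0.069, 0.998, 0.0, -0.0]
force: [1.0, 1.0, 1.6]
finger_gap: -0.004
gripper_force: 0.7
```

```bash
python3 - <<'E'
from h import *
rel(*[lidpt(a) for a in (.5,.35,.2,.1,.03,-.02)])
E
```

```text
t 2.7667 tcp [0.5875 0.0965 0.1629] F [1.  1.  1.6] gap -0.004
[ 0.01 -0.32  0.11] [ 0. -0. -0.]
[ 0.98 -0.32  1.81] [ 0. -0. -0.]
[ 1.68 -0.32  3.64] [ 0. -0. -0.]
[ 1.99 -0.32  4.9 ] [ 0. -0. -0.]
[ 2.13 -0.32  5.81] [ 0. -0. -0.]
[ 2.2  -0.32  6.46] [ 0. -0. -0.]
```

Call:
carry_out([
  [[0.5,0,1,0,0,0,0],[1,0,1.8,0,0,0,0],[1.4,0,2.7,0,0,0,0],[1.7,0,3.6,0,0,0,0],[1.9,0,4.3,0,0,0,0],[2,0,4.9,0,0,0,0],[2.1,0,5.4,0,0,0,0],[2.1,0,5.7,0,0,0,0],[2.1,0,5.9,0,0,0,0],[2.1,0,6,0,0,0,0],[2.1,0,6.1,0,0,0,0],[2.1,0,6.1,0,0,0,0]],
])

```text
t: 3.77
tcp_pos: [0.5681, 0.0929, 0.1023]
tool_rot: [-0.069, 0.998, -0.0, 0.0]
force: [-0.3, -0.5, 0.4]
finger_gap: -0.004
gripper_force: 0.0
```

```bash
python3 - <<'E'
from h import *
rel()
E
```

```text
t 3.7667 tcp [0.5681 0.0929 0.1023] F [-0.3 -0.5  0.4] gap -0.004
```

Call:
carry_out([
  [[0,0,0.1,0,0,0,0],[0,0,0.2,0,0,0,0],[0,0,0.3,0,0,0,0],[0,0,0.3,0,0,0,0],[0,0,0.3,0,0,0,0]],
])

```text
t: 4.18
tcp_pos: [0.5682, 0.0928, 0.101]
tool_rot: [-0.069, 0.998, -0.0, 0.001]
force: [-2.3, -0.4, 10.6]
finger_gap: -0.003
gripper_force: 5.3
```

```bash
cat >> h.py <<'E'
def btn(phi,r=.062,off=.026,z=.107):
    u=-cy*np.cos(phi)+cx*np.sin(phi); n=cx*np.cos(phi)+cy*np.sin(phi)
    return pivot+u*r-n*off+np.array([0,0,z])
E
python3 - <<'E'
from h import *
a=btn(0,off=.040); rel(manip.sense()["tcp_pos"]+[0,0,.05],a+[0,0,.045],a)
E
```

```text
t 4.1833 tcp [0.5682 0.0928 0.101 ] F [-2.3 -0.4 10.6] gap -0.003
[-0.01 -0.   -5.  ] [-0.   0.1 -0.1]
[11.61 -9.42 -5.11] [-0.   0.1 -0.1]
[11.61 -9.42 -0.61] [-0.   0.1 -0.1]
```

Call:
carry_out([
  [[0,0,-3,0,0,0,0],[0,0,-5.3,0,0,0,0],[3,-2.5,-5.3,0,0,0,0],[6,-5,-5.3,0,0,0,0],[9,-7.5,-5.3,0,0,0,0],[11.6,-9.4,-5.3,0,0,0,0],[11.6,-9.4,-5.3,0,0,0,0],[11.6,-9.4,-5.3,0,0,0,0],[11.6,-9.4,-5.3,0,0,0,0]],
])

```text
t: 4.93
tcp_pos: [0.4668, -0.0165, 0.1526]
tool_rot: [-0.069, 0.998, -0.0, 0.001]
force: [-0.2, 0.3, 1.0]
finger_gap: -0.001
gripper_force: 0.0
```

```bash
python3 - <<'E'
from h import *
rel(*([btn(0,off=.04)]+[btn(p) for p in np.arange(0,1.58,.157)]))
cv2.imwrite("pics/top2.png",cams.snapshot("top")[110:310,150:450,::-1])
E
```

```text
t 4.9333 tcp [ 0.4668 -0.0165  0.1526] F [-0.2  0.3  1. ] gap -0.001
[0.08 0.02 4.56] [-0.   0.1 -0.1]
[-1.32  0.02  4.56] [-0.   0.1 -0.1]
[-2.32 -0.31  4.56] [-0.   0.1 -0.1]
[-3.36 -0.48  4.57] [-0.   0.1 -0.1]
[-4.42 -0.48  4.57] [-0.   0.1 -0.1]
[-5.46 -0.32  4.57] [-0.   0.1 -0.1]
[-6.46  0.    4.57] [-0.   0.1 -0.1]
[-7.4   0.48  4.57] [-0.   0.1 -0.1]
[-8.26  1.09  4.57] [-0.   0.1 -0.1]
[-9.01  1.84  4.58] [-0.   0.1 -0.1]
[-9.63  2.69  4.58] [-0.   0.1 -0.1]
[-10.11   3.62   4.58] [-0.   0.1 -0.1]
```

View pics/top2.png

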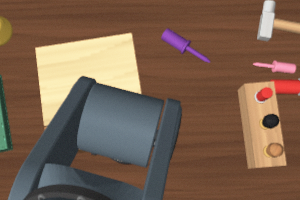

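The lid lies flat at top-crop (38–140, 35–130). The decoy pins have toppled and lie on the table; the block with the red pin at crop (264,94) and the two awls is unchanged. Next I'll sweep the button.

Call:
carry_out([
  [[0,0,2.5,0,0,0,0],[0,0,4.6,0,0,0,0],[0,0,4.6,0,0,0,0],[-0.7,0,4.6,0,0,0,0],[-1.3,0,4.6,0,0,0,0],[-2.3,-0.3,4.6,0,0,0,0],[-3.4,-0.5,4.6,0,0,0,0],[-4.4,-0.5,4.6,0,0,0,0],[-5.5,-0.3,4.6,0,0,0,0],[-6.5,0,4.6,0,0,0,0],[-7.4,0.5,4.6,0,0,0,0]],
])

```text
t: 5.9
tcp_pos: [0.5401, -0.0009, 0.107]
tool_rot: [-0.069, 0.998, -0.0, 0.001]
force: [-1.2, -0.3, 0.4]
finger_gap: 0.002
gripper_force: 0.6
```

```bash
python3 - <<'E'
from h import *
rel(*[btn(p) for p in np.arange(.942,1.58,.157)],btn(1.57,off=.023))
E
```

```text
t 5.9 tcp [ 0.5401 -0.0009  0.107 ] F [-1.2 -0.3  0.4] gap 0.002
[ 0.06 -0.07  0.  ] [-0.1  0.1 -0.1]
[-0.8   0.54  0.  ] [-0.1  0.1 -0.1]
[-1.55  1.29  0.01] [-0.1  0.1 -0.1]
[-2.17  2.14  0.01] [-0.1  0.1 -0.1]
[-2.65  3.07  0.01] [-0.1  0.1 -0.1]
[-2.65  3.37  0.01] [-0.1  0.1 -0.1]
```

Call:
carry_out([
  [[-0.8,0.5,0,0,0,0,0],[-1.5,1.3,0,0,0,0,0],[-2.2,2.1,0,0,0,0,0],[-2.5,2.6,0,0,0,0,0],[-2.6,2.8,0,0,0,0,0],[-2.6,3,0,0,0,0,0],[-2.6,3,0,0,0,0,0],[-2.6,3,0,0,0,0,0]],
])

```text
t: 6.57
tcp_pos: [0.5596, 0.0324, 0.1062]
tool_rot: [-0.069, 0.998, 0.0, -0.0]
force: [-0.3, 0.3, -0.8]
finger_gap: -0.002
gripper_force: 0.0
```

Call:
carry_out([
  [[0,0.2,0,0,0,0,0],[0,0.3,0,0,0,0,0],[0,0.4,0,0,0,0,0],[0,0.4,0,0,0,0,0],[0,0.4,0,0,0,0,0]],
])

```text
t: 6.98
tcp_pos: [0.5596, 0.0332, 0.1063]
tool_rot: [-0.07, 0.998, -0.002, -0.0]
force: [-0.4, -10.2, 0.2]
finger_gap: 0.001
gripper_force: 4.9
```

```bash
python3 - <<'E'
from h import *
rel([.5686,-.2794,.17],toolyaw=94)
E
```

```text
t 6.9833 tcp [0.5596 0.0332 0.1063] F [ -0.4 -10.2   0.2] gap 0.001
[  3.45 -31.11  -6.23] [-0.3 -0.   4. ]
```

Call:
carry_out([
  [[0,-1.5,0,0,0,0,0],[0,-2.5,-3,0,0,0,0],[0,-4,-6.2,0,0,1,1],[0.5,-8,-6.2,0,0,2,5],[1,-12,-6.2,0,0,4,5],[1.5,-16,-6.2,0,0,4,5],[2,-20,-6.2,0,0,4,5],[2.5,-24,-6.2,0,0,4,5],[3,-28,-6.2,0,0,4,5],[3.4,-31.1,-6.2,0,0,4,5],[3.4,-31.1,-6.2,0,0,4,5],[3.4,-31.1,-6.2,0,0,4,5]],
])

```text
t: 7.98
tcp_pos: [0.5678, -0.2785, 0.1679]
tool_rot: [-0.032, 0.999, 0.0, -0.0]
force: [0.2, 0.7, 0.9]
finger_gap: 0.586
gripper_force: 0.0
```

```bash
python3 - <<'E'
from h import *
rel([.5686,-.2794,.17],[.5686,-.2794,.088],toolyaw=94)
t=cams.snapshot("top");s=cams.snapshot("scene")
a=cv2.resize(t[130:280,180:450],None,fx=1.9,fy=1.9,interpolation=cv2.INTER_CUBIC)
b=cv2.resize(s[130:330,90:410],None,fx=1.6,fy=1.6,interpolation=cv2.INTER_CUBIC)
c=np.zeros((600,520,3),np.uint8);c[:a.shape[0],:a.shape[1]]=a[:, :520];c[280:600,:512]=b
cv2.imwrite("pics/c3.png",c[:,:,::-1]);cv2.imwrite("pics/t3.png",t[:,:,::-1]);cv2.imwrite("pics/s3.png",s[:,:,::-1])
E
```

```text
t 7.9833 tcp [ 0.5678 -0.2785  0.1679] F [0.2 0.7 0.9] gap 0.586
[-0.07 -0.09 -0.21] [ 0.  -0.  -0.3]
[-0.07 -0.1   7.99] [ 0.  -0.  -0.3]
```

View pics/c3.png

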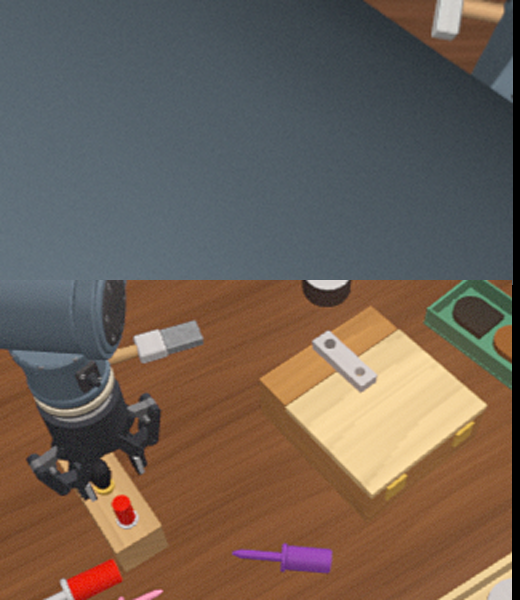

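Button is across the shut lid: screw at crop (330,344), hole at (360,371). The pin is still in the block at crop (122,510). Before descending I'll check gripper/pin registration.

```bash
python3 - <<'E'
from h import *
print(proj("scene",[.5678,-.2785,.155]),proj("scene",[.5678,-.2785,.105]))
s=cv2.imread("pics/s3.png")[:,:,::-1]
print(blobs(s[120:220,250:360],(0,0,120),(180,50,255)))
h=(90+360/1.6,130+91/1.6);w=(90+330/1.6,130+64/1.6)
a,b=plane("scene",h,.1),plane("scene",w,.103);print(a,b,np.linalg.norm((a-b)[:2]),np.arctan2(*(a-b)[[1,0]]))
E
```

```text
[159.4063585  255.05787559] [164.93859924 268.00183773]
[([30, 0, 29, 16, 398], [44.2, 6.8]), ([35, 42, 41, 38, 623], [55.1, 60.3])]
[0.55652184 0.06187553 0.1       ] [0.50105109 0.051565   0.103     ] 0.05642083907508199 0.18377606414429873
```

Call:
carry_out([
  [[-0.1,-0.1,3,0,0,0,5],[-0.1,-0.1,6,0,0,0,5],[-0.1,-0.1,7.5,0,0,0,5],[-0.1,-0.1,8,0,0,0,5],[-0.1,-0.1,8,0,0,0,5],[-0.1,-0.1,8,0,0,0,3],[-0.1,-0.1,8,0,0,0,2],[-0.1,-0.1,8,0,0,0,1.8],[-0.1,-0.1,8,0,0,0,1.5],[-0.1,-0.1,8,0,0,0,1.5],[-0.1,-0.1,8,0,0,0,1.5],[-0.1,-0.1,8,0,0,0,1.5]],
], force=40)

```text
t: 9.08
tcp_pos: [0.571, -0.2785, 0.09]
tool_rot: [-0.034, 0.999, -0.001, 0.002]
force: [0.3, -1.3, 5.8]
finger_gap: 0.246
gripper_force: 39.7
```

Call:
carry_out([
  [[0,0,-1,0,0,0,1.5],[0,0,-2.5,0,0,0,1.5],[0,0,-4.5,0,0,0,1.5],[0,0,-6.5,0,0,0,1.5],[0,0,-8.5,0,0,0,1.5],[0,0,-10.5,0,0,0,1.5],[0,0,-12,0,0,0,1.5],[0,0,-12,0,0,0,1.5],[0,0,-12,0,0,0,1.5]],
])

```text
t: 9.83
tcp_pos: [0.5693, -0.2769, 0.2088]
tool_rot: [-0.034, 0.999, 0.0, 0.0]
force: [-0.2, -0.0, 0.0]
finger_gap: 0.248
gripper_force: 39.6
```

```bash
python3 - <<'E'
from h import *
rel([.555,-.06,.2],toolyaw=98)
s=cams.snapshot("scene");cv2.imwrite("pics/s4.png",cv2.resize(s[190:330,90:230],None,fx=3.5,fy=3.5,interpolation=cv2.INTER_CUBIC)[:,:,::-1])
E
```

```text
t 9.8333 tcp [ 0.5693 -0.2769  0.2088] F [-0.2 -0.   0. ] gap 0.248
[-0.05 21.74  0.89] [ 0.   0.  -4.1]
```

View pics/s4.png

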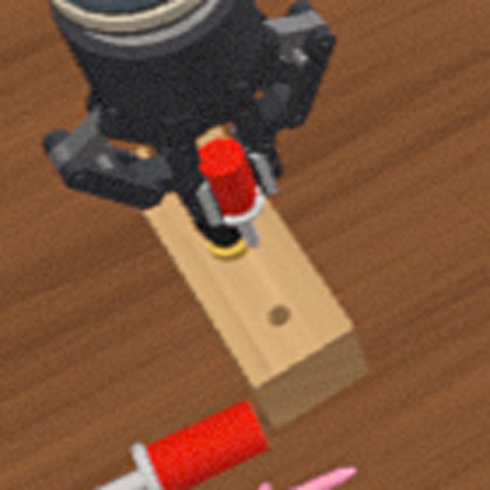

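```bash
python3 - <<'E'
from h import *
s=manip.sense()["tcp_pos"]
tip=plane("scene",(90+253/3.5,190+245/3.5),s[2]-.0755); col=plane("scene",(90+241/3.5,190+207/3.5),s[2]-.028)
print("tip-tcp",tip-s,"collar-tcp",col-s, "expect bias +.0015,+.002")
im=cv2.imread("pics/s3.png")[:,:,::-1]
x,y=285,160;g=cv2.cvtColor(im[y:y+42,x:x+44],cv2.COLOR_RGB2GRAY)
bar=cv2.inRange(g,170,255); cs,h=cv2.findContours(bar,cv2.RETR_CCOMP,cv2.CHAIN_APPROX_NONE)
for c,hh in zip(cs,h[0]):
    m=cv2.moments(c)
    if m["m00"]>8: print(hh[3],m["m00"],x+m["m10"]/m["m00"],y+m["m01"]/m["m00"])
tgt=np.array([.5550,.0595,.2]);rel([.545,-.06,.205],tgt)
E
```

```text
tip-tcp [-0.0027778  -0.00051243 -0.0755    ] collar-tcp [ 0.00286602  0.00081474 -0.028     ] expect bias +.0015,+.002
-1 941.5 308.5172596919809 184.54859267126926
0 34.0 314.5 187.0
0 49.0 295.91156462585036 169.48979591836735
t 9.8833 tcp [ 0.5687 -0.2766  0.2076] F [ 0.4  0.2 -1.7] gap 0.246
[ 0.89 21.77  0.3 ] [ 0.1 -0.1 -4.1]
[-0.92 33.63  0.82] [ 0.1 -0.1 -4.1]
```

Call:
carry_out([
  [[0,3,0,0,0,-1,1.5],[0,6,0,0,0,-2,1.5],[0,10,0,0,0,-4,1.5],[0,14,0,0,0,-4,1.5],[0,18,0,0,0,-4,1.5],[-0.2,22,0,0,0,-4,1.5],[-0.4,26,0,0,0,-4,1.5],[-0.7,30,0.4,0,0,-4,1.5],[-0.9,32.5,0.8,0,0,-4,1.5],[-0.9,33.6,0.8,0,0,-4,1.5],[-0.9,33.6,0.8,0,0,-4,1.5],[-0.9,33.6,0.8,0,0,-4,1.5]],
])

```text
t: 10.88
tcp_pos: [0.5551, 0.0582, 0.1993]
tool_rot: [-0.07, 0.998, -0.0, -0.001]
force: [-0.5, -0.4, -0.1]
finger_gap: 0.243
gripper_force: 39.6
```

```bash
python3 - <<'E'
from h import *
rel(); print("hole scene",plane("scene",(314.5,187),.1))
s=cams.snapshot("scene");t=cams.snapshot("top");cv2.imwrite("pics/s5f.png",s[:,:,::-1]);cv2.imwrite("pics/t5f.png",t[:,:,::-1])
c=np.hstack([cv2.resize(s[120:220,260:360],None,fx=4,fy=4,interpolation=cv2.INTER_CUBIC),cv2.resize(t[150:250,200:300],None,fx=4,fy=4,interpolation=cv2.INTER_CUBIC)])
cv2.imwrite("pics/s5.png",c[:,:,::-1])
E
```

```text
t 10.8833 tcp [0.5551 0.0582 0.1993] F [-0.5 -0.4 -0.1] gap 0.243
hole scene [0.5562456  0.06081578 0.1       ]
```

View pics/s5.png

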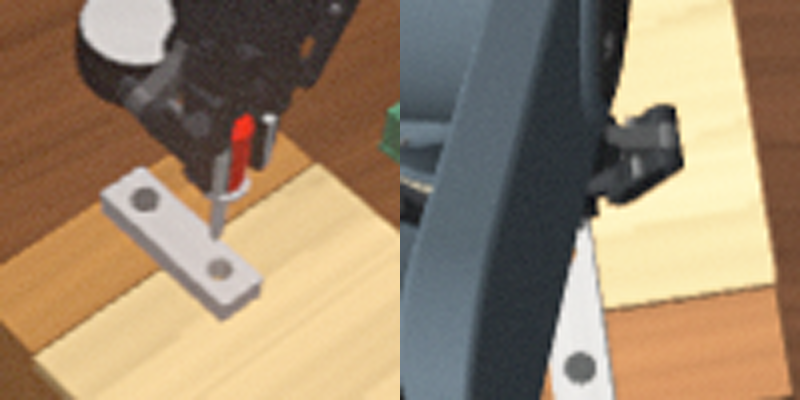

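```bash
python3 - <<'E'
from h import *
s=manip.sense()["tcp_pos"]
f=lambda x,y:(260+x/4,120+y/4)
print(plane("scene",f(215.5,239),s[2]-.0755)-s, plane("scene",f(233,192),s[2]-.028)-s)
# expected image of vertical pin at tcp
print([(np.array(proj("scene",s+[0,0,-z]))-[260,120])*4 for z in(.0755,.028,.015,-.015)])
E
```

```text
[-0.00131922  0.00160434 -0.0755    ] [ 0.00775824  0.00192    -0.028     ]
[array([214.33410251, 242.10642317]), array([220.6774843, 182.9115635]), array([222.50870485, 165.82306918]), array([226.9037888 , 124.80923994])]
```

```bash
python3 - <<'E'
from h import *
s=np.array([.5690,-.2768,.2082])
f=lambda x,y:(90+x/3.5,190+y/3.5)
for uv,z in(((222,155),.015),((241,206),-.027),((253,246),-.075)):print((plane("scene",f(*uv),s[2]+z)-s).round(4))
print([((np.array(proj("scene",s+[0,0,z]))-[90,190])*3.5).round(1) for z in(.015,-.027,-.075)])
E
```

```text
[-0.0006  0.0025  0.015 ]
[ 0.0031  0.0011 -0.027 ]
[-0.0019 -0.0006 -0.075 ]
[array([217.6, 158.4]), array([236.2, 202.3]), array([255.6, 248.2])]
```

Call:
carry_out([
  [[-0.25,0.1,0.5,0,0,0,1.5],[-0.25,0.1,1,0,0,0,1.5],[-0.25,0.1,1.5,0,0,0,1.5],[-0.25,0.1,1.8,0,0,0,1.5],[-0.25,0.1,1.8,0,0,0,1.5],[-0.25,0.1,1.8,0,0,0,1.5]],
])

```text
t: 11.48
tcp_pos: [0.5578, 0.0595, 0.1818]
tool_rot: [-0.069, 0.998, 0.0, -0.0]
force: [0.2, -0.4, -0.9]
finger_gap: 0.245
gripper_force: 39.6
```

```bash
python3 - <<'E'
from h import *
rel()
s=cams.snapshot("scene")
cv2.imwrite("pics/s6.png",cv2.resize(s[145:205,285:345],None,fx=10,fy=10,interpolation=cv2.INTER_CUBIC)[:,:,::-1])
E
```

```text
t 11.4833 tcp [0.5578 0.0595 0.1818] F [ 0.2 -0.4 -0.9] gap 0.245
```

View pics/s6.png

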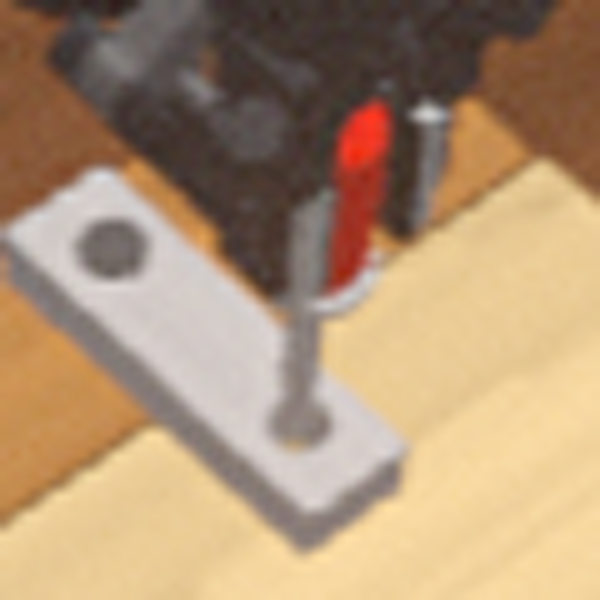

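The pin tip is over the button's hole, at crop (297,~405) against a hole centre of (300,422). That matches a tip about 6 mm above the bar. I'll lower gently and watch the force.

Call:
carry_out([
  [[0,0,0.3,0,0,0,1.5],[0,0,0.6,0,0,0,1.5],[0,0,0.9,0,0,0,1.5],[0,0,1.2,0,0,0,1.5],[0,0,1.2,0,0,0,1.5]],
])

```text
t: 11.95
tcp_pos: [0.5575, 0.0598, 0.1695]
tool_rot: [-0.069, 0.998, 0.0, -0.001]
force: [0.4, -0.2, -0.6]
finger_gap: 0.246
gripper_force: 39.6
```

Call:
carry_out([
  [[0,0,0.3,0,0,0,1.5],[0,0,0.6,0,0,0,1.5],[0,0,0.9,0,0,0,1.5],[0,0,1.2,0,0,0,1.5],[0,0,1.5,0,0,0,1.5],[0,0,1.8,0,0,0,1.5],[0,0,1.8,0,0,0,1.5]],
])

```text
t: 12.53
tcp_pos: [0.5576, 0.0597, 0.1515]
tool_rot: [-0.069, 0.998, 0.0, -0.001]
force: [-0.3, 0.0, 0.1]
finger_gap: 0.247
gripper_force: 39.6
```

Call:
carry_out([
  [[0,0,0.4,0,0,0,1.5],[0,0,0.8,0,0,0,1.5],[0,0,1.2,0,0,0,1.5],[0,0,1.6,0,0,0,1.5],[0,0,1.9,0,0,0,1.5],[0,0,2,0,0,0,1.5],[0,0,2,0,0,0,1.5]],
])

```text
t: 13.12
tcp_pos: [0.5578, 0.0597, 0.1318]
tool_rot: [-0.069, 0.998, 0.0, -0.0]
force: [0.2, -0.8, -0.3]
finger_gap: 0.248
gripper_force: 39.6
```

Call:
carry_out([
  [[0,0,0.1,0,0,0,1.5],[0,0,0.2,0,0,0,1.5],[0,0,0.3,0,0,0,1.5],[0,0,0.3,0,0,0,1.5],[0,0,0.3,0,0,0,1.5]],
])

```text
t: 13.53
tcp_pos: [0.5583, 0.0597, 0.1298]
tool_rot: [-0.069, 0.998, -0.0, 0.0]
force: [-0.8, 0.9, 3.4]
finger_gap: 0.248
gripper_force: 40.2
```

Call:
carry_out([
  [[0,0,0.2,0,0,0,2.6],[0,0,0.2,0,0,0,3.2],[0,0,0.2,0,0,0,4],[0,0,0.2,0,0,0,4.5],[0,0,0.2,0,0,0,4.5],[0,0,-1.5,0,0,0,4.5],[0,0,-4,0,0,0,4.5],[0,0,-7,0,0,0,4.5],[0,0,-10,0,0,0,4.5],[4,0,-12,0,0,0,4.5],[8,4,-13,0,0,0,4.5],[8,8,-13,0,0,0,4.5]],
])

```text
t: 14.53
tcp_pos: [0.4696, 0.115, 0.2599]
tool_rot: [-0.066, 0.998, -0.001, -0.0]
force: [-0.5, 1.4, -0.7]
finger_gap: 0.525
gripper_force: 0.0
```

```bash
python3 - <<'E'
from h import *
rel()
s=cams.snapshot("scene")
cv2.imwrite("pics/s7.png",cv2.resize(s[120:320,100:400],None,fx=2.6,fy=2.6,interpolation=cv2.INTER_CUBIC)[:,:,::-1])
E
```

```text
t 14.5333 tcp [0.4696 0.115  0.2599] F [-0.5  1.4 -0.7] gap 0.525
```

View pics/s7.png

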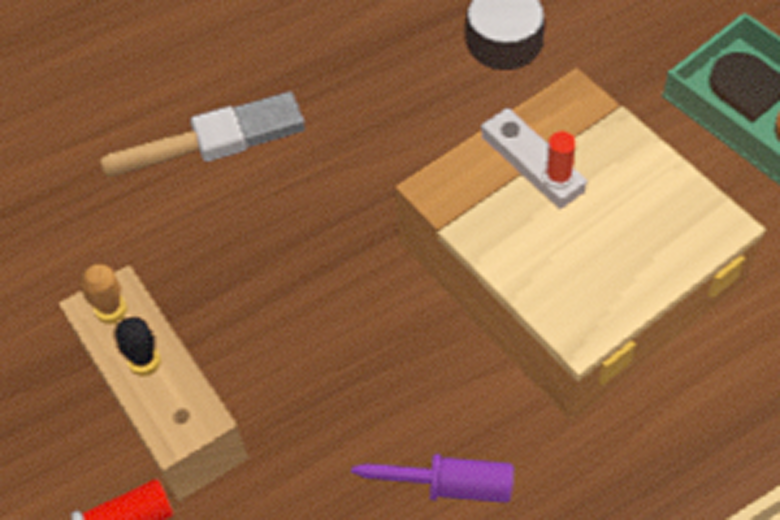

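The pin stands upright with its collar on the button, at crop (562,155). The lid is shut, both awls are still in the block, and the robot is clear.

```bash
python3 -c "
from station import sign_off
print(sign_off())"
```

```text
the job is handed in; nothing more can be done
None
```

I handed the job in at about 14.6 s of the 69 s allowed: the lid is shut, the turnbutton is at its stop, the red pin is fully home, and both awls are still in the block; `sign_off()` returned no verdict, so these come from my last picture and the force readings.

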